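# Measure the lost motion of a slide axis and record it on its gauge

### The arm

A 6-joint arm with a two-finger parallel gripper is mounted at the origin on a cart in front of the work surface, level with it; the furniture and walls round the work are solid. World frame = base frame: x ahead of the robot, y to its left, z up, the work surface at z = 0. Lengths are in m, angles in rad, forces in N, time in s.
With the tool pointing down it reaches from about 0.35 to 0.975 m from the base axis. Payload 4.9 kg.
Tool frame: the origin (TCP) lies at the very end of the fingers, on their centre line; the grasp point (between the pads) lies 19 mm behind it; z points along the fingers, y is the line along which they close (so a half turn about z gives the same grasp; the last joint's range is limited). The gripper opens to 85 mm and grips with 20 to 120 N. Pads are 22 mm wide; open, the fingers measure 114 mm over their backs; the gripper's body (76 mm by 85 mm) begins 54 mm behind the grasp point. The pads swing forward as they close: fully open they stand 13 mm farther back than shut.
Start: joints at [1.026, 0.053, 1.613, -0, 1.476, -0.119], TCP at [0.258, 0.569, 0.231] pointing down, gripper open.
Joint ranges: [-3.01, 3.01], [-1.01, 2.22], [0.06, 2.58], [-1.02, 4.17], [0.09, 2.62], [-3.14, 3.14]. Speed limits (rad/s): [2.57, 2.57, 3.14, 3.14, 3.14, 3.14].

### API

Orientations are given as a rotation vector (axis times angle).
In Python, from station import get_obs, get_image, finish_job gives the robot as it stands. The module is installed in compiled form; this text tells all that it offers.
- The arm moves only by the tool carry_out, never from a script. Its argument "rows" is a list of rows, each a list of 7 numbers: the turn, a rotation vector about the tool's x, y, z as a fraction of full scale, then the shift along the tool's x, y, z as a fraction of full scale, then the closure, from -1 (fully open) to 1 (shut). A call has 1 to 5 rows; each row is the pose to reach, as a shift and turn from the pose commanded when the call began, along the tool's axes at that moment, turning the shorter way round; what a row does not reach only later rows make up. Full scale, the value 1, is 300 mm for a shift and pi rad for a turn. A row lasts 1/10 s, in which the tool goes at most 50 mm and 8.59 degrees, less where a joint would pass 70% of its speed; a pose out of reach is approached as far as the arm can. A call with a number of a shift or a turn outside -1 to 1 is refused whole. A call with a gripper value outside its range is refused whole. The fingers move at their own pace and stop on an object; "force" is the grip in N (left out, the last holds). Time passes only in rows, so rows that repeat a pose let the fingers close. It gives the time, the measured TCP pose, the force, the opening and the grip force at its end, in the units of the state.
- get_obs(): the state, without advancing time (a new reading comes with each control period).
- get_image(name): name is "scene" or "side" or "wrist"; returns a dict with "img" (480x640x3 uint8, blue, green, red), "mtx" (3x3 intrinsics, pixels), "R" (3x3) and "t" (3): a world point X has camera coordinates R X + t. Camera axes: x right, y down, z forward; pixel columns grow to the right and rows downward; lengths in m; the calibration is good to about 2 mm. A picture is of the moment at which its call begins. There is no depth.
- finish_job(): hands the job in; it is judged then, once.
The state is a dict: "t": time; "q": joint angles; "dq": joint speeds; "effort": joint torques, N m; "tool_pos": TCP position; "tool_rot": TCP orientation; "contact_force": force on the tool from outside, world axes, zero at the start; "wrist_torque": the same for the moment, N m; "opening": finger opening in m; "grip_force": force on a finger pad.
Only numpy, scipy, OpenCV 4.12 (cv2) and the standard library are available. Lean on these libraries where they do the work, as an engineer would, in place of code of your own. Each camera call takes 0.05 s, during which the arm holds its last target. There are 200 camera calls.

### The job

The drive nut of the small slide axis on the desk is worn: rock the carriage gently by its fin, first to the left until you feel the drive resist, then to the right until it resists again, without forcing it. Then record the free play you felt by setting the pointer on the gauge bar in front exactly that distance out from its zero stop, to within 3 mm, and leave the carriage and pointer released, the carriage not pressing against either side. Do not disturb the other things on the desk.

Things in the scene. Friction and masses are not known exactly. Their poses are not given: they have to be found in the camera images.
- axis_base: Flat aluminium base plate 150 (x) x 320 (y) x 12 mm of a small screw-driven slide axis, fixed on the desk mat. Origin on the mat surface. The guide rods run along its own y, which points to the robot's left; its x points away from the robot. Plate: x -80 to +70, y -160 to +160 mm. Black tick lines every 5 mm lie on it in front of the gauge bar, the first at the pointer's zero.
- left_block: Grey bearing block 85 x 22 x 46 mm at the left (+y) end of the axis with the black motor box behind it, fixed at base x +20, y +126 mm; top 58 mm above the mat. It bears the hidden left face of the drive nut: past the free play this resists like a spring, 3 N more for each mm, and may be damaged above 20 N.
- right_block: Grey bearing block 85 x 22 x 46 mm at the right (-y) end of the axis, fixed at base x +20, y -126 mm; top 58 mm above the mat. It bears the hidden right face of the drive nut, which resists like the left one: 3 N more for each mm past the free play, damage above 20 N.
- carriage (a joint): Position in m of the black carriage (74 x 60 x 32 mm, top 50 mm above the mat) along base y, positive left; 0 = half-way between the blocks. It starts in its free play, within 2 mm of 0; there only 0.8 N of friction is felt. The free play ends 2 to 26 mm left of 0 and 2 to 10 mm right of 0; it is the distance from first touch on the left to first touch on the right, 12 to 28 mm.
- carriage_grip (a point): Centre of the gripping part of the carriage's upright grey fin, 24 mm (base x) x 14 mm (base y), standing 40 mm above the carriage; this point is 78 mm above the mat, 12 mm below the top of the fin, at base x +20 mm, and moves along base y with the carriage. Grip it across the 14 mm.
- pointer (a joint): Distance in m of the pointer from its zero stop, 0 to 0.050, growing to the left (base +y). At 0 it rests against the low zero stop at the right end of the gauge bar and can go no farther. About 1.2 N of friction; it stays where it is left. It starts between 0.035 and 0.048.
- pointer_grip (a point): Centre of the grip of the pointer, a grey upright tab 24 (base x) x 12 (base y) x 52 mm tall that slides along the dark gauge bar in front of the carriage; 55 mm above the mat, 16 mm below the tab's top, at base x -47 mm, base y = -30 mm plus the pointer's distance. Grip it across the 12 mm. The gauge bar's top is 18 mm and the zero stop's 24 mm above the mat.
- stapler: Dark stapler 138 x 38 x 48 mm to the right of the axis; a bystander.
- mouse: Computer mouse 104 x 53 x 38 mm, behind and to the right of the axis; a bystander.
- eraser: Eraser 46 x 21 x 12 mm to the right of the axis; a bystander.

How it is judged:
On the way, in this order (a step that is already met when the one before it is completed fails the run):
1. the carriage was pushed left until the drive resisted (more than 1.2 N) (contact force between carriage and left_block above 1.2 N), for 0.05 s.
2. then right until the drive resisted (more than 1.2 N) (contact force between carriage and right_block above 1.2 N), for 0.05 s.
At the end, for the whole second after the job is handed in: The pointer's distance from its zero stop equals the carriage's free play (first touch left to first touch right) within 3 mm; carriage and pointer are at rest and the carriage presses on neither side (under 1.5 N) (y of play_mark in the frame of pointer_grip between -0.003 and 0.003 m and contact force between carriage and left_block below 1.5 N and contact force between carriage and right_block below 1.5 N and velocity of joint carriage between -0.005 and 0.005 m/s and velocity of joint pointer between -0.005 and 0.005 m/s).
It fails at once if the drive was forced (more than 20 N on a nut face) (contact force between carriage and left_block above 20 N or contact force between carriage and right_block above 20 N).
It fails at once if a bystander was moved by more than 15 mm (distance of any of stapler, mouse, eraser from where it was at the start of the episode above 0.015 m).
It also fails if it takes over 72 s, if anything falls off the work surface, if the arm or the gripper's body presses on something with over 40 N, if the wrist force passes 120 N, or if a joint passes its speed limit or range.

## Working session

There is one attempt and no reset: what is moved stays moved. The work goes in short steps, Python scripts to look and compute and a tool call to move; the robot and the scene stay as the last step left them, time stands still between calls to the robot, and variables do not carry over. Pictures are saved under pics/ and viewed, at most 10 in all, crops included, and the job is handed in when it is done.

Besides the shell and the picture viewer there is one more tool, called after "Emit:" as name([rows], argument=value, ...), one row to a line, values as JSON. carry_out: Moves the arm, as the interface text tells. Shift numbers are shares of 300 mm and turn numbers shares of pi rad, none past 1 either way. Its arguments: {"type":"object","properties":{"rows":{"type":"array"},"force":{"type":"number"}},"required":["rows"]}

```bash
mkdir -p pics; python3 - <<'E'
from station import get_obs,get_image
import cv2,numpy as np
o=get_obs();print({k:np.round(v,3) for k,v in o.items()})
for n in("scene","side"):
    d=get_image(n);cv2.imwrite(f"pics/{n}0.png",d["img"]);np.savez(f"{n}0.npz",**d);print(n,np.round(-d["R"].T@d["t"],3))
E
```

```text
{'t': np.float64(0.0), 'q': array([ 1.026,  0.053,  1.614, -0.   ,  1.476, -0.119]), 'dq': array([-0.   ,  0.   ,  0.   ,  0.001,  0.001, -0.001]), 'effort': array([ 1.0000e-03, -3.9367e+01, -3.7018e+01, -0.0000e+00,  7.0000e-03,
       -0.0000e+00]), 'tool_pos': array([0.258, 0.569, 0.23 ]), 'tool_rot': array([-6.64e-01, -3.07e+00,  3.00e-03]), 'contact_force': array([ 0.003, -0.246, -0.545]), 'wrist_torque': array([0.019, 0.023, 0.035]), 'grip_force': np.float64(0.0), 'opening': np.float64(0.085)}
scene [-0.004 -0.567  0.68 ]
side [0.054 1.355 0.774]
```

View pics/scene0.png

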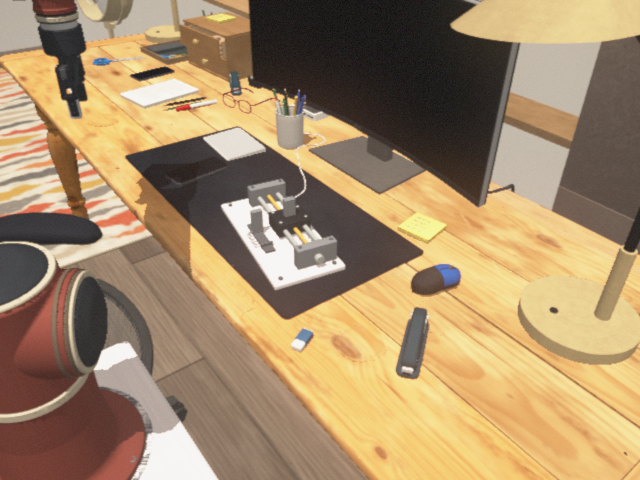

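View pics/side0.png

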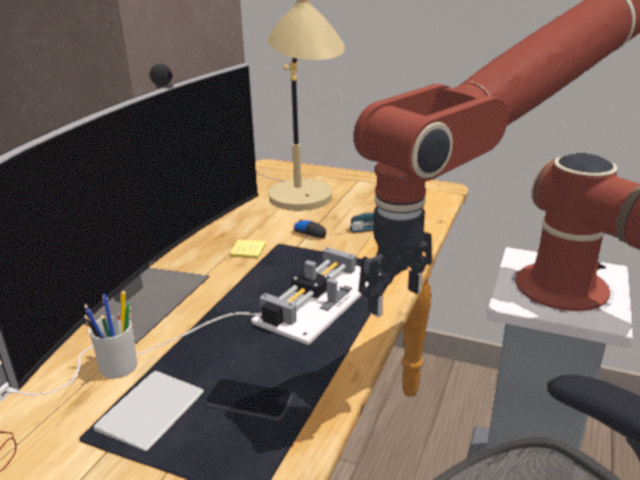

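The scene view shows the white plate with corners near (222,203), (275,284) and (343,264). The fin is near (290,205) and the pointer tab near (257,220). The side view shows the same axis near (310,290).

```bash
cat >h.py <<'E'
import numpy as np,cv2
def ray(d,uv,z):
    R,t,K=d["R"],d["t"],d["mtx"];c=-R.T@t
    v=R.T@np.linalg.solve(K,np.array([uv[0],uv[1],1.]));return c+v*(z-c[2])/v[2]
def proj(d,X):
    p=d["mtx"]@(d["R"]@np.array(X)+d["t"]);return p[:2]/p[2]
def local(pl,x,y,z):
    a=pl[2];return np.array([pl[0]+x*np.cos(a)-y*np.sin(a),pl[1]+x*np.sin(a)+y*np.cos(a),z])
E
python3 - <<'E'
from h import *
d=np.load("scene0.npz");im=d["img"];h=cv2.cvtColor(im,cv2.COLOR_BGR2HSV)
m=((h[...,2]>170)&(h[...,1]<50)).astype(np.uint8);m[:180]=0;m[300:]=0;m[:,:210]=0;m[:,360:]=0
P=np.array([ray(d,(u,v),.013)[:2] for v,u in np.argwhere(m)]).astype(np.float32)
r=cv2.minAreaRect(P*1000);print(r);print(cv2.boxPoints(r))
c=cv2.resize(im[170:300,205:360],None,fx=4.6,fy=4.6,interpolation=cv2.INTER_CUBIC);cv2.imwrite("pics/crop.png",c)
E
```

```text
((557.4400024414062, 268.35150146484375), (380.51544189453125, 224.54750061035156), 79.18273162841797)
[[411.45422  102.545746]
 [632.01166   60.403275]
 [703.4258   434.15726 ]
 [482.86835  476.29974 ]]
```

View pics/crop.png

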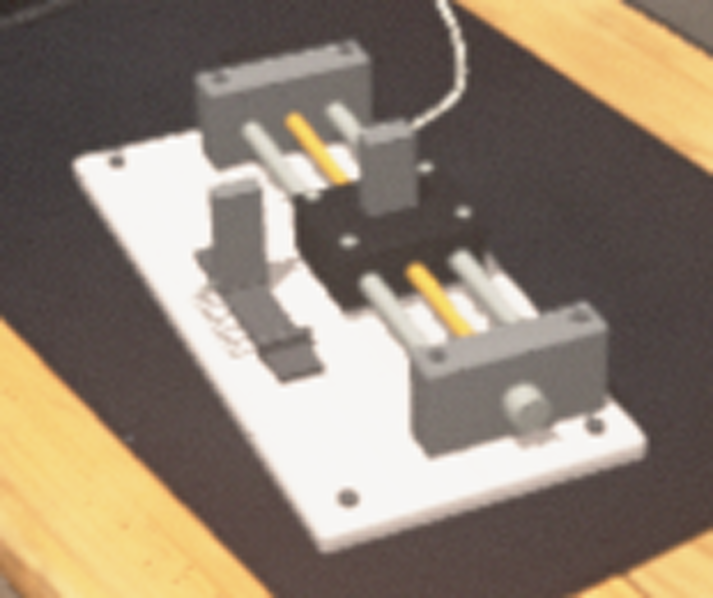

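The crop shows the plate's top corners at crop (75,162), (322,538) and (645,440). The fin top is around (388,130) and the pointer top around (236,187).

```bash
python3 - <<'E'
from h import *
d=np.load("scene0.npz")
f=lambda u,v,z:ray(d,(205+u/4.6,170+v/4.6),z)
A,B,C=f(75,160,.014),f(322,538,.014),f(645,440,.014)
print(A,B,C,np.linalg.norm(A-B),np.linalg.norm(C-B))
a=np.arctan2(-(A-B)[0],(A-B)[1]);
o=(A+C)/2; ax=np.array([np.cos(a),np.sin(a)]); o=o[:2]+ax*.005
print("origin",o,"yaw",a)
pl=(*o,a)
for n,p in(("fin",f(388,131,.092)),("ptr",f(236,187,.073))):
    e=p[:2]-o;print(n,p,"local",e@ax,e@[-ax[1],ax[0]])
E
```

```text
[0.47521434 0.4199399  0.014     ] [0.41509673 0.10779438 0.014     ] [0.56084154 0.08133675 0.014     ] 0.3178819773283558 0.14812682347582626
origin [0.52293771 0.24969273] yaw -0.19026515897060406
fin [0.54336906 0.24584575 0.092     ] local 0.02079018584583704 8.64070665448897e-05
ptr [0.47922566 0.27138739 0.073     ] local -0.04702611169159031 0.013036369735361835
```

```bash
cat >>h.py <<'E'
from scipy.spatial.transform import Rotation as Ro
PL=(0.5229,0.2497,-0.1903)
def goal(x,y,z,pl=PL):
    from station import get_obs
    o=get_obs();R=Ro.from_rotvec(o["tool_rot"])
    s,c=np.sin(pl[2]),np.cos(pl[2]);Y=np.array([-s,c,0])
    if R.as_matrix()[:,1]@Y<0:Y=-Y
    Z=np.array([0,0,-1.]);G=Ro.from_matrix(np.c_[np.cross(Y,Z),Y,Z])
    p=local(pl,x,y,z);sh=R.inv().apply(p-o["tool_pos"])
    print("turn/pi",np.round((R.inv()*G).as_rotvec()/np.pi,4),"shift/.3",np.round(sh/.3,4),"target",p.round(4),"tool y",R.as_matrix()[:,1].round(3))
E
python3 -c "
from h import *
goal(.02,0,.17)"
```

```text
turn/pi [-0.0006 -0.0001 -0.075 ] shift/.3 [-1.3086 -0.5876  0.2014] target [0.5425 0.2459 0.17  ] tool y [ 0.413  0.911 -0.002]
```

Emit:
carry_out([
  [0, 0, -0.075, -0.7, -0.31, 0.1, -1],
  [0, 0, -0.075, -0.7, -0.31, 0.1, -1],
  [0, 0, -0.075, -0.7, -0.31, 0.1, -1],
  [0, 0, -0.075, -0.7, -0.31, 0.1, -1],
  [0, 0, -0.075, -0.7, -0.31, 0.1, -1],
], force=40)

```text
t: 0.6
tool_pos: [0.4122, 0.3951, 0.2002]
tool_rot: [-0.301, -3.127, 0.002]
contact_force: [0.9, -0.4, -0.2]
opening: 0.0855
grip_force: 0.0
```

```bash
python3 -c "
from h import *
goal(.02,0,.17)"
```

```text
turn/pi [-0.0005 -0.0002 -0.0005] shift/.3 [-0.5215 -0.4052  0.101 ] target [0.5425 0.2459 0.17  ] tool y [ 0.191  0.982 -0.001]
```

Emit:
carry_out([
  [0, 0, 0, -0.522, -0.405, 0.1, -0.5],
  [0, 0, 0, -0.522, -0.405, 0.1, -0.5],
  [0, 0, 0, -0.522, -0.405, 0.1, -0.5],
  [0, 0, 0, -0.522, -0.405, 0.1, -0.5],
  [0, 0, 0, -0.522, -0.405, 0.1, -0.5],
])

```text
t: 1.1
tool_pos: [0.5439, 0.2442, 0.1694]
tool_rot: [-0.308, -3.125, 0.004]
contact_force: [-0.3, 1.0, 0.2]
opening: 0.0637
grip_force: 0.0
```

```bash
python3 - <<'E'
from h import *
from station import get_image
goal(.02,0,.061)
for n in("wrist",):
    d=get_image(n);cv2.imwrite(f"pics/{n}1.png",d["img"]);np.savez(f"{n}1.npz",**d)
    for l in((.02,0,.092),(-.047,.013,.073),(-.08,-.16,.014),(-.08,.16,.014),(.07,-.16,.014),(-.047,-.03,.014)):print(l,proj(d,local(PL,*l)).round(1))
E
```

```text
turn/pi [-0.0008 -0.0004 -0.002 ] shift/.3 [0.0052 0.0057 0.3615] target [0.5425 0.2459 0.061 ] tool y [ 0.195  0.981 -0.003]
(0.02, 0, 0.092) [318.2 250.4]
(-0.047, 0.013, 0.073) [337.8 143.6]
(-0.08, -0.16, 0.014) [112.3  96.4]
(-0.08, 0.16, 0.014) [523.7  93.7]
(0.07, -0.16, 0.014) [143.1 272.9]
(-0.047, -0.03, 0.014) [280.5 139.3]
```

View pics/wrist1.png

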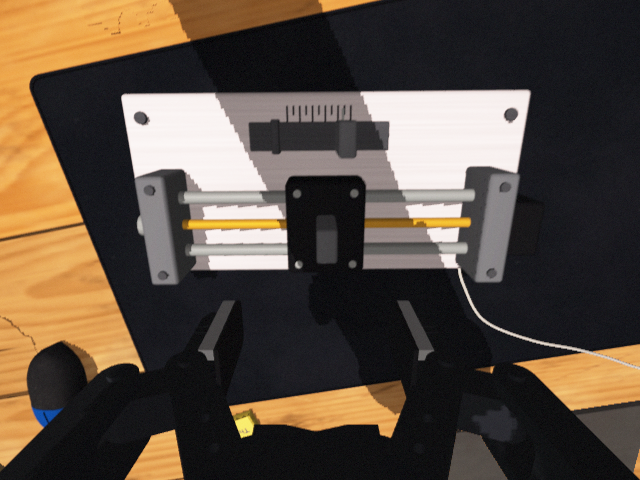

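The wrist view shows the plate's front corners at (122,95) and (530,90), the fin at about (327,240) and the pointer at (347,140). All sit about 8 px further left (base +y) than predicted. I'll refine the pose with the arm settled.

```bash
python3 - <<'E'
from h import *
from station import get_image,get_obs
d=get_image("wrist");d=get_image("wrist");im=d["img"];print(get_obs()["tool_pos"].round(4),np.abs(get_obs()["dq"]).max())
print((-d["R"].T@d["t"]).round(4))
cv2.imwrite("pics/wrist2.png",im);np.savez("wrist2.npz",**d)
h=cv2.cvtColor(im,cv2.COLOR_BGR2HSV);m=((h[...,1]<60)&(h[...,2]>110)).astype(np.uint8);m[:70]=0;m[290:]=0
n,lab,st,ce=cv2.connectedComponentsWithStats(m);i=1+np.argmax(st[1:,4]);ys,xs=np.where(lab==i)
pts=np.c_[xs,ys]
for s in((-1,-1),(1,-1)):
    p=pts[np.argmax(pts@np.array(s))];print("corner",p,ray(d,p,.014).round(4))
for l in((-.08,-.16,.014),(-.08,.16,.014)):print(local(PL,*l).round(4),proj(d,local(PL,*l)).round(1))
g=cv2.resize(im[80:290,240:420],None,fx=2.8,fy=2.8,interpolation=cv2.INTER_CUBIC);cv2.imwrite("pics/w2c.png",cv2.convertScaleAbs(g,alpha=1.8,beta=20))
E
```

```text
[0.5414 0.2489 0.1708] 0.03039453948446463
[0.46   0.2638 0.3142]
corner [119  98] [0.4145 0.1155 0.014 ]
corner [523  96] [0.4734 0.4259 0.014 ]
[0.4141 0.1077 0.014 ] [109.4  99.5]
[0.4746 0.4219 0.014 ] [517.9  98.6]
```

View pics/w2c.png

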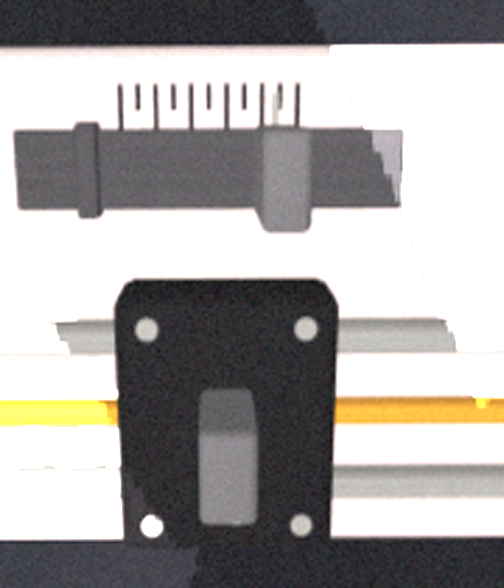

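The fin top is centred at crop (228,479), i.e. full-image (321.4,251). The pointer's index is at crop x≈277 against ticks 120..298 (5 mm each), about 44 mm.

```bash
python3 - <<'E'
from h import *
d=np.load("wrist2.npz")
q=lambda u,v,z:ray(d,(240+u/2.8,80+v/2.8),z)
A=ray(d,(119,97),.014);B=ray(d,(523,95),.014);a=np.arctan2(-(B-A)[0],(B-A)[1]);print("len",np.linalg.norm(B-A))
X=np.array([np.cos(a),np.sin(a)]);o=((A+B)/2)[:2]+.08*X;print("PL",o,a)
for p in(q(228,479,.092),q(286,180,.073)):
    e=p[:2]-o;print(p,e@X,e@[-X[1],X[0]])
o2=q(228,479,.092)[:2]-.02*X
pl=(o[0],o[1],a);open("h.py","a").write(f"\nPL={tuple(float(round(v,4)) for v in pl)}\n")
E
sed -i 's/pl=PL):/pl=None):\n    pl=pl or PL/' h.py
python3 -c "
from h import *
goal(.02,0,.063)"
```

```text
len 0.3156043265206451
PL [0.52183351 0.25590473] -0.18764129696183626
[0.54159638 0.25165263 0.092     ] 0.020209168576117598 -0.0004908534392963253
[0.47802438 0.27773864 0.073     ] -0.047113095133194775 0.013278411122339883
turn/pi [-0.     -0.0004 -0.001 ] shift/.3 [0.0013 0.0109 0.3593] target [0.5414 0.2522 0.063 ] tool y [ 0.19   0.982 -0.   ]
```

Emit:
carry_out([
  [0, 0, 0, 0.001, 0.011, 0.15, -0.5],
  [0, 0, 0, 0.001, 0.011, 0.3, -0.5],
  [0, 0, 0, 0.001, 0.011, 0.358, -0.5],
  [0, 0, 0, 0.001, 0.011, 0.358, -0.2],
  [0, 0, 0, 0.001, 0.011, 0.358, 0],
], force=40)

```text
t: 1.75
tool_pos: [0.5418, 0.2534, 0.0647]
tool_rot: [0.295, 3.127, 0.001]
contact_force: [0.7, 0.6, 0.5]
opening: 0.0426
grip_force: 0.0
```

```bash
python3 -c "
from h import *
goal(.02,0,.063)
from station import *
d=get_image('wrist');cv2.imwrite('pics/w3.png',d['img'][:,:])"
```

```text
turn/pi [ 0.0002  0.0002 -0.0002] shift/.3 [ 0.0004 -0.0044  0.0057] target [0.5414 0.2522 0.063 ] tool y [0.187 0.982 0.001]
```

View pics/w3.png

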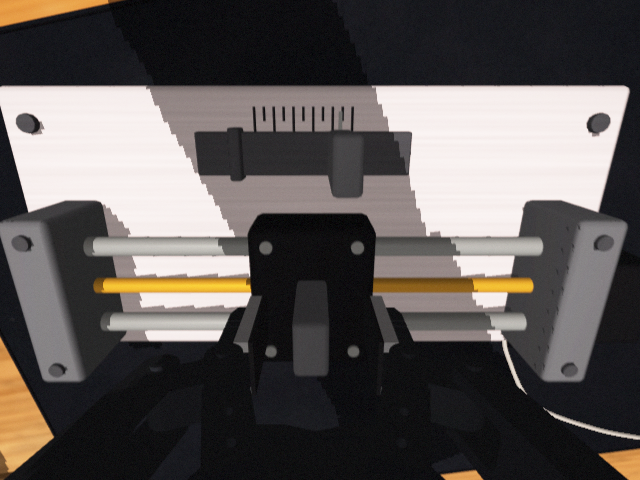

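The fin (x≈311) sits between the pads (inner edges ≈258 and 375), nearly centred. I'll close with a 1 mm correction.

Emit:
carry_out([
  [0, 0, 0, 0, -0.005, 0.004, 0.2],
  [0, 0, 0, 0, -0.005, 0.004, 0.4],
  [0, 0, 0, 0, -0.005, 0.004, 0.6],
  [0, 0, 0, 0, -0.005, 0.004, 0.8],
  [0, 0, 0, 0, -0.005, 0.004, 0.8],
], force=40)

```text
t: 2.3
tool_pos: [0.5425, 0.2509, 0.0639]
tool_rot: [0.298, 3.126, 0.001]
contact_force: [-1.3, 0.4, 5.5]
opening: 0.0133
grip_force: 41.6
```

Emit:
carry_out([
  [0, 0, 0, 0, 0, 0, 1],
  [0, 0, 0, 0, 0, 0, 1],
  [0, 0, 0, 0, 0, 0, 1],
  [0, 0, 0, 0, 0, 0, 1],
  [0, 0, 0, 0, 0, 0, 1],
])

```text
t: 2.8
tool_pos: [0.5424, 0.2508, 0.0638]
tool_rot: [0.298, 3.126, 0.001]
contact_force: [-2.3, -0.0, 5.9]
opening: 0.0135
grip_force: 41.8
```

Emit:
carry_out([
  [0, 0, 0, 0, 0.003, 0, 1],
  [0, 0, 0, 0, 0.007, 0, 1],
  [0, 0, 0, 0, 0.007, 0, 1],
  [0, 0, 0, 0, 0.007, 0, 1],
])

```text
t: 3.2
tool_pos: [0.5429, 0.253, 0.0638]
tool_rot: [0.298, 3.126, 0.001]
contact_force: [-1.9, 0.2, 5.5]
opening: 0.0136
grip_force: 41.7
```

Emit:
carry_out([
  [0, 0, 0, 0, 0.003, 0, 1],
  [0, 0, 0, 0, 0.007, 0, 1],
  [0, 0, 0, 0, 0.007, 0, 1],
  [0, 0, 0, 0, 0.007, 0, 1],
])

```text
t: 3.6
tool_pos: [0.5432, 0.2551, 0.0638]
tool_rot: [0.298, 3.126, 0.001]
contact_force: [-1.3, 0.1, 4.9]
opening: 0.0132
grip_force: 41.7
```

Emit:
carry_out([
  [0, 0, 0, 0, 0.003, 0, 1],
  [0, 0, 0, 0, 0.007, 0, 1],
  [0, 0, 0, 0, 0.007, 0, 1],
  [0, 0, 0, 0, 0.007, 0, 1],
])

```text
t: 4.0
tool_pos: [0.5436, 0.2571, 0.0638]
tool_rot: [0.298, 3.126, 0.001]
contact_force: [-0.8, 0.4, 5.6]
opening: 0.0132
grip_force: 41.7
```

Emit:
carry_out([
  [0, 0, 0, 0, 0.003, 0, 1],
  [0, 0, 0, 0, 0.007, 0, 1],
  [0, 0, 0, 0, 0.007, 0, 1],
  [0, 0, 0, 0, 0.007, 0, 1],
])

```text
t: 4.4
tool_pos: [0.5441, 0.2592, 0.0639]
tool_rot: [0.298, 3.126, 0.001]
contact_force: [-2.5, -0.0, 5.8]
opening: 0.0134
grip_force: 41.7
```

Emit:
carry_out([
  [0, 0, 0, 0, 0.003, 0, 1],
  [0, 0, 0, 0, 0.007, 0, 1],
  [0, 0, 0, 0, 0.007, 0, 1],
  [0, 0, 0, 0, 0.007, 0, 1],
])

```text
t: 4.8
tool_pos: [0.5444, 0.2613, 0.0638]
tool_rot: [0.298, 3.126, 0.001]
contact_force: [-1.8, 0.5, 5.8]
opening: 0.013
grip_force: 41.7
```

Emit:
carry_out([
  [0, 0, 0, 0, 0.003, 0, 1],
  [0, 0, 0, 0, 0.007, 0, 1],
  [0, 0, 0, 0, 0.007, 0, 1],
  [0, 0, 0, 0, 0.007, 0, 1],
])

```text
t: 5.2
tool_pos: [0.5448, 0.2633, 0.0638]
tool_rot: [0.298, 3.126, 0.001]
contact_force: [-1.9, 0.2, 5.7]
opening: 0.0133
grip_force: 41.7
```

Emit:
carry_out([
  [0, 0, 0, 0, 0.003, 0, 1],
  [0, 0, 0, 0, 0.007, 0, 1],
  [0, 0, 0, 0, 0.007, 0, 1],
  [0, 0, 0, 0, 0.007, 0, 1],
])

```text
t: 5.6
tool_pos: [0.5452, 0.2654, 0.0639]
tool_rot: [0.298, 3.126, 0.001]
contact_force: [-1.0, 0.4, 5.1]
opening: 0.0127
grip_force: 41.7
```

Emit:
carry_out([
  [0, 0, 0, 0, 0.003, 0, 1],
  [0, 0, 0, 0, 0.007, 0, 1],
  [0, 0, 0, 0, 0.007, 0, 1],
  [0, 0, 0, 0, 0.007, 0, 1],
])

```text
t: 6.0
tool_pos: [0.5456, 0.2675, 0.0638]
tool_rot: [0.298, 3.126, 0.001]
contact_force: [-1.4, -0.2, 5.5]
opening: 0.0134
grip_force: 41.7
```

Emit:
carry_out([
  [0, 0, 0, 0, 0.003, 0, 1],
  [0, 0, 0, 0, 0.007, 0, 1],
  [0, 0, 0, 0, 0.007, 0, 1],
  [0, 0, 0, 0, 0.007, 0, 1],
])

```text
t: 6.4
tool_pos: [0.546, 0.2695, 0.0639]
tool_rot: [0.298, 3.126, 0.001]
contact_force: [-0.8, 0.0, 4.8]
opening: 0.0134
grip_force: 41.7
```

Emit:
carry_out([
  [0, 0, 0, 0, 0.003, 0, 1],
  [0, 0, 0, 0, 0.007, 0, 1],
  [0, 0, 0, 0, 0.007, 0, 1],
  [0, 0, 0, 0, 0.007, 0, 1],
])

```text
t: 6.8
tool_pos: [0.5464, 0.2716, 0.0639]
tool_rot: [0.298, 3.126, 0.001]
contact_force: [-2.1, 0.1, 5.6]
opening: 0.0135
grip_force: 41.7
```

Emit:
carry_out([
  [0, 0, 0, 0, 0.003, 0, 1],
  [0, 0, 0, 0, 0.007, 0, 1],
  [0, 0, 0, 0, 0.007, 0, 1],
  [0, 0, 0, 0, 0.007, 0, 1],
])

```text
t: 7.2
tool_pos: [0.5466, 0.2729, 0.0638]
tool_rot: [0.298, 3.127, -0.001]
contact_force: [-2.7, -1.9, 7.3]
opening: 0.0134
grip_force: 41.9
```

Emit:
carry_out([
  [0, 0, 0, 0, 0.003, 0, 1],
  [0, 0, 0, 0, 0.007, 0, 1],
  [0, 0, 0, 0, 0.007, 0, 1],
  [0, 0, 0, 0, 0.007, 0, 1],
])

```text
t: 7.6
tool_pos: [0.5468, 0.2741, 0.0638]
tool_rot: [-0.298, -3.127, 0.005]
contact_force: [-4.0, -5.6, 8.7]
opening: 0.0133
grip_force: 42.1
```

Left contact felt (slope about 3 N/mm), first touch at TCP y≈0.2721. Now back to the right.

Emit:
carry_out([
  [0, 0, 0, 0, -0.018, 0, 1],
  [0, 0, 0, 0, -0.036, 0, 1],
  [0, 0, 0, 0, -0.053, 0, 1],
  [0, 0, 0, 0, -0.067, 0, 1],
  [0, 0, 0, 0, -0.067, 0, 1],
])

```text
t: 8.1
tool_pos: [0.5433, 0.2555, 0.0638]
tool_rot: [0.299, 3.126, 0.001]
contact_force: [-2.2, -1.1, 4.5]
opening: 0.0133
grip_force: 41.8
```

Emit:
carry_out([
  [0, 0, 0, 0, -0.003, 0, 1],
  [0, 0, 0, 0, -0.007, 0, 1],
  [0, 0, 0, 0, -0.007, 0, 1],
  [0, 0, 0, 0, -0.007, 0, 1],
])

```text
t: 8.5
tool_pos: [0.543, 0.2539, 0.0639]
tool_rot: [0.298, 3.126, 0.001]
contact_force: [-0.7, 0.1, 6.0]
opening: 0.0134
grip_force: 41.7
```

Emit:
carry_out([
  [0, 0, 0, 0, -0.003, 0, 1],
  [0, 0, 0, 0, -0.007, 0, 1],
  [0, 0, 0, 0, -0.007, 0, 1],
  [0, 0, 0, 0, -0.007, 0, 1],
])

```text
t: 8.9
tool_pos: [0.5426, 0.2519, 0.0638]
tool_rot: [0.298, 3.126, 0.001]
contact_force: [-1.3, 0.1, 4.9]
opening: 0.0133
grip_force: 41.7
```

Emit:
carry_out([
  [0, 0, 0, 0, -0.003, 0, 1],
  [0, 0, 0, 0, -0.007, 0, 1],
  [0, 0, 0, 0, -0.007, 0, 1],
  [0, 0, 0, 0, -0.007, 0, 1],
])

```text
t: 9.3
tool_pos: [0.5422, 0.2498, 0.0638]
tool_rot: [0.298, 3.126, 0.001]
contact_force: [-1.6, 0.8, 4.7]
opening: 0.0133
grip_force: 41.7
```

Emit:
carry_out([
  [0, 0, 0, 0, -0.003, 0, 1],
  [0, 0, 0, 0, -0.007, 0, 1],
  [0, 0, 0, 0, -0.007, 0, 1],
  [0, 0, 0, 0, -0.007, 0, 1],
])

```text
t: 9.7
tool_pos: [0.5419, 0.248, 0.0638]
tool_rot: [0.298, 3.126, 0.002]
contact_force: [-0.7, 2.1, 5.7]
opening: 0.0135
grip_force: 41.7
```

Emit:
carry_out([
  [0, 0, 0, 0, -0.003, 0, 1],
  [0, 0, 0, 0, -0.007, 0, 1],
  [0, 0, 0, 0, -0.007, 0, 1],
  [0, 0, 0, 0, -0.007, 0, 1],
])

```text
t: 10.1
tool_pos: [0.5416, 0.2467, 0.0638]
tool_rot: [0.298, 3.125, 0.005]
contact_force: [0.5, 4.8, 6.0]
opening: 0.0133
grip_force: 41.6
```

Right contact felt, first touch at TCP y≈0.2484, so the free play is about (0.2721−0.2484)/0.982 ≈ 24.2 mm. I'll move back to mid-play, release and lift.

Emit:
carry_out([
  [0, 0, 0, 0, 0.015, 0, 1],
  [0, 0, 0, 0, 0.03, 0, 1],
  [0, 0, 0, 0, 0.045, 0, 1],
  [0, 0, 0, 0, 0.045, 0, 1],
  [0, 0, 0, 0, 0.045, 0, 1],
])

```text
t: 10.6
tool_pos: [0.544, 0.259, 0.0638]
tool_rot: [0.298, 3.126, 0.001]
contact_force: [-0.5, 1.2, 6.5]
opening: 0.0133
grip_force: 41.9
```

Emit:
carry_out([
  [0, 0, 0, 0, 0, 0, 0.2],
  [0, 0, 0, 0, 0, 0, -0.1],
  [0, 0, 0, 0, 0, 0, -0.1],
  [0, 0, 0, 0, 0, 0, -0.1],
  [0, 0, 0, 0, 0, 0, -0.1],
])

```text
t: 11.1
tool_pos: [0.5432, 0.2584, 0.0623]
tool_rot: [-0.298, -3.127, 0.001]
contact_force: [0.7, 0.4, -0.2]
opening: 0.0474
grip_force: 0.0
```

Emit:
carry_out([
  [0, 0, 0, 0, 0, -0.1, -0.1],
  [0, 0, 0, 0, 0, -0.2, -0.1],
  [0, 0, 0, 0, 0, -0.3, -0.1],
  [0, 0, 0, 0, 0, -0.3, -0.1],
])

```text
t: 11.5
tool_pos: [0.5465, 0.2596, 0.1587]
tool_rot: [0.297, 3.118, 0.006]
contact_force: [0.2, 0.5, 0.8]
opening: 0.047
grip_force: 0.0
```

```bash
python3 -c "
from h import *
goal(-.047,.0133,.15);goal(-.047,.0133,.038)"
```

```text
turn/pi [ 0.0015  0.0028 -0.0008] shift/.3 [0.2355 0.016  0.0269] target [0.4781 0.2777 0.15  ] tool y [0.189 0.982 0.005]
turn/pi [ 0.0015  0.0028 -0.0008] shift/.3 [0.2387 0.0142 0.4002] target [0.4781 0.2777 0.038 ] tool y [0.189 0.982 0.005]
```

Emit:
carry_out([
  [0, 0, 0, 0.12, 0.008, 0.02, -0.1],
  [0, 0, 0, 0.231, 0.015, 0.02, -0.1],
  [0, 0, 0, 0.231, 0.015, 0.02, -0.1],
  [0, 0, 0, 0.231, 0.015, 0.1, -0.1],
  [0, 0, 0, 0.231, 0.015, 0.1, -0.1],
])

```text
t: 12.0
tool_pos: [0.4743, 0.2752, 0.1193]
tool_rot: [-0.298, -3.122, 0.005]
contact_force: [-1.0, -0.7, 0.1]
opening: 0.047
grip_force: 0.0
```

```bash
python3 -c "
from h import *
from station import *
d=get_image('wrist');cv2.imwrite('pics/w4.png',d['img'])
goal(-.047,.0133,.038)"
```

```text
turn/pi [-0.0008 -0.0011 -0.0009] shift/.3 [-0.0092  0.0103  0.2754] target [0.4781 0.2777 0.038 ] tool y [ 0.189  0.982 -0.003]
```

View pics/w4.png

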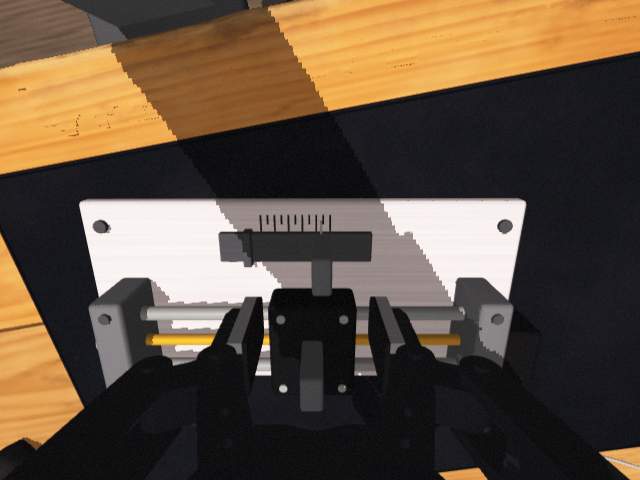

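The pointer tab (x≈321) lies between the pads (≈262 and 370), so the alignment is good. Descending.

Emit:
carry_out([
  [0, 0, 0, -0.004, 0.006, 0.1, -0.1],
  [0, 0, 0, -0.004, 0.006, 0.2, -0.1],
  [0, 0, 0, -0.004, 0.006, 0.27, -0.1],
  [0, 0, 0, -0.004, 0.006, 0.27, -0.1],
  [0, 0, 0, -0.004, 0.006, 0.27, -0.1],
])

```text
t: 12.55
tool_pos: [0.4785, 0.2777, 0.0424]
tool_rot: [0.299, 3.127, 0.0]
contact_force: [0.2, -0.3, 0.4]
opening: 0.0472
grip_force: 0.0
```

Emit:
carry_out([
  [0, 0, 0, 0, 0, 0, 0.3],
  [0, 0, 0, 0, 0, 0, 0.6],
  [0, 0, 0, 0, 0, 0, 1],
  [0, 0, 0, 0, 0, 0, 1],
  [0, 0, 0, 0, 0, 0, 1],
], force=40)

```text
t: 13.05
tool_pos: [0.4789, 0.2781, 0.0436]
tool_rot: [0.298, 3.125, 0.002]
contact_force: [-1.1, -0.8, 6.1]
opening: 0.0116
grip_force: 39.9
```

```bash
python3 - <<'E'
from h import *
from station import *
o=get_obs();print(o)
e=o["tool_pos"][:2]-np.array(PL[:2]);a=PL[2];print("local",e@[np.cos(a),np.sin(a)],e@[-np.sin(a),np.cos(a)])
d=get_image('wrist');cv2.imwrite('pics/w5.png',d['img'])
E
```

```text
{'t': 13.05, 'q': array([ 3.91847310e-01,  7.69691086e-02,  1.92155155e+00, -3.08070163e-04,
        1.14017922e+00, -9.88870471e-01]), 'dq': array([-0.00063696,  0.00043326, -0.00042281,  0.00091678,  0.00010969,
        0.00044357]), 'effort': array([  0.11674565, -32.11024761, -29.25109148,   0.1455407 ,
        -0.25156729,   0.05030536]), 'tool_pos': array([0.47894747, 0.2781093 , 0.04357291]), 'tool_rot': array([2.97670024e-01, 3.12475823e+00, 1.73562969e-03]), 'contact_force': array([-1.09899315, -0.82755168,  6.06360255]), 'wrist_torque': array([-0.15123793,  0.138797  ,  0.0733017 ]), 'grip_force': 39.94732975959778, 'opening': 0.01161707896215469}
local -0.04624273714986012 0.013827568788800284
```

View pics/w5.png

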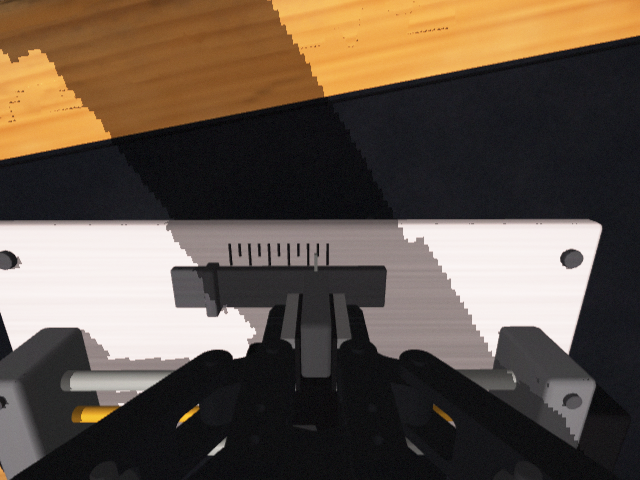

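The gripped pointer's index is at x≈316 px, with ticks from 229 (0) to 328 (50 mm), so about 43.9 mm. The arm pose gives 43.8 mm. I'll move it 19.6 mm right.

Emit:
carry_out([
  [0, 0, 0, 0, -0.02, 0, 1],
  [0, 0, 0, 0, -0.04, 0, 1],
  [0, 0, 0, 0, -0.0655, 0, 1],
  [0, 0, 0, 0, -0.0655, 0, 1],
  [0, 0, 0, 0, -0.0655, 0, 1],
])

```text
t: 13.6
tool_pos: [0.4752, 0.2583, 0.0435]
tool_rot: [0.298, 3.125, 0.001]
contact_force: [-0.1, -1.1, 8.2]
opening: 0.0115
grip_force: 40.3
```

Emit:
carry_out([
  [0, 0, 0, 0, 0, 0, 1],
  [0, 0, 0, 0, 0, 0, 0.6],
  [0, 0, 0, 0, 0, 0, 0],
  [0, 0, 0, 0, 0, 0, -0.1],
  [0, 0, 0, 0, 0, 0, -0.1],
])

```text
t: 14.1
tool_pos: [0.4735, 0.2582, 0.0412]
tool_rot: [-0.298, -3.127, 0.001]
contact_force: [-0.4, 0.0, -0.7]
opening: 0.0469
grip_force: 0.0
```

Emit:
carry_out([
  [0, 0, 0, 0, 0, -0.1, -0.1],
  [0, 0, 0, 0, 0, -0.2, -0.1],
  [0, 0, 0, 0, 0, -0.35, -0.1],
  [0, 0, 0, 0, 0, -0.35, -0.1],
  [0, 0, 0, 0, 0, -0.35, -0.1],
])

```text
t: 14.6
tool_pos: [0.4749, 0.2588, 0.1483]
tool_rot: [0.298, 3.125, 0.002]
contact_force: [-1.4, -0.2, -1.1]
opening: 0.0471
grip_force: 0.0
```

```bash
python3 - <<'E'
from h import *
from station import *
get_image('wrist');d=get_image('wrist');cv2.imwrite('pics/w6.png',cv2.convertScaleAbs(cv2.resize(d['img'][180:420,160:440],None,fx=2.5,fy=2.5,interpolation=cv2.INTER_CUBIC),alpha=1.5,beta=10))
E
```

```text
(no output)
```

View pics/w6.png

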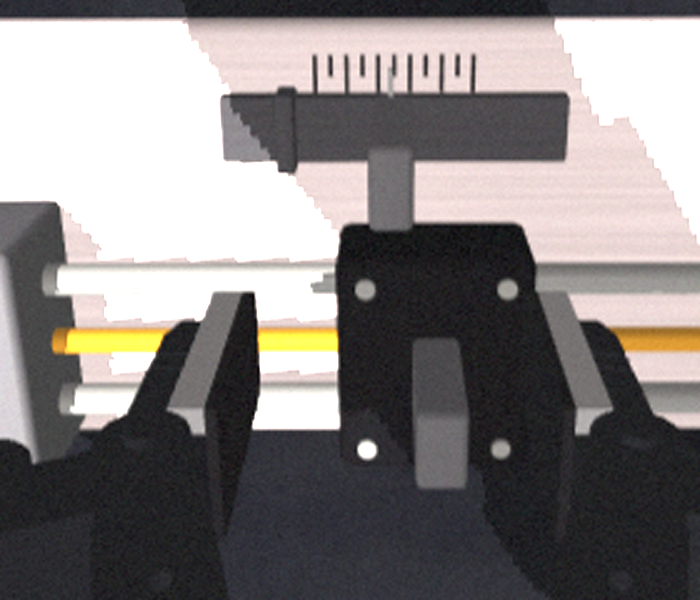

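The index is at x≈391 against ticks 315..473, which reads 24.1 mm. The carriage stands free at mid-play. Handing in.

```bash
python3 -c "
from station import *
print(finish_job())"
```

```text
the job is handed in; nothing more can be done
None
```

I felt about 24.2 mm of free play, set the pointer to about 24.1 mm, left the carriage and pointer released with the carriage in mid-play, and handed the job in; no verdict was returned.

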